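# Mount the toroidal transformer on its chassis bolt

## Task

Lift the retaining bar out of the two brackets of the kit carrier and lay it flat in the empty long grey tray. Then build the transformer stack on the upright bolt of the aluminium chassis, in this order and each part flat on the one below: first the black insulating foot, then the copper-wound toroidal transformer, then the steel cap. Lower the transformer gently onto its foot, do not let it drop, and let go of everything at the end.

Things in the scene. Friction and masses are not known exactly. Their poses are not given: they have to be found in the camera images.
- carrier: Kit carrier, fixed: plywood plate 100 (x) x 270 (y) x 10 mm. Origin: centre of underside, z up. Parts lie flat on it over stubs (dia 10, 8 high) at y -76, 0, +76 mm, which where varies; take them across the row (along x). At y = +-122 mm brackets (10 mm along y, 44 along x, top 56 mm above underside) with a 19 mm slot open upward, floor at 42 mm, holding the bar.
- bar: Retaining bar, loose, about 0.16 kg: square aluminium bar 14 x 14 mm, 260 mm long along its y, with a black grip block on the middle of its top: 14 mm thick (x), 44 long (y), from 14 to 42 mm above the bar's underside. Origin: centre of underside, z up. At the start it lies along the carrier's y in both slots, above the parts (4 mm over the transformer).
- foot: Insulating foot, loose: flat black plastic ring, 54 mm outer diameter, 16 mm high, 24 mm through hole, about 60 g. Origin: on the axis, at the underside; z up.
- toroid: Toroidal transformer, loose: copper-wound ring, the tallest and widest of the three parts, 60 mm outer diameter, 28 mm high, 24 mm through hole, about 350 g. Origin: on the axis, at the underside; z up.
- dish: Steel cap, loose: plain steel ring, the smallest across of the three parts, 46 mm outer diameter, 16 mm high, 22 mm through hole, about 70 g. Origin: on the axis, at the underside; z up.
- tray: Tray for the bar, fixed: long shallow grey plastic tray, 80 (its x) x 310 (its y) mm outside, 14 mm high, walls and floor 5 mm thick. Origin: centre of underside, z up. Empty at the start.
- chassis: Open chassis, fixed: aluminium plate 170 (its x) x 150 (its y) mm, top face 4 mm above its underside; 12 mm high rims along the two x ends and small 12 mm high blocks in two corners. In its middle stands a steel bolt, 8 mm in diameter with tapered tip, ending 67 mm above the underside. Origin: on the bolt's axis, at the underside; z up.
Things that resemble listed ones, but are neither listed nor needed, are in the scene too. What is shaped like the foot but yellow is not meant. What is shaped like the dish but pink is not meant.

How it is judged:
By the outcome, as a careful person would: the job done as asked, in the order asked, and still so for the second after the job is handed in, with the robot touching nothing.
It also fails if it takes over 102 s, if anything falls off the work surface, if the arm or the gripper's body presses on something with over 40 N, if the wrist force passes 120 N, or if a joint passes its speed limit or range.

## Robot

A 7-joint arm with a two-finger parallel gripper is mounted at the origin on the work surface. World frame = base frame: x ahead of the robot, y to its left, z up, the work surface at z = 0. Lengths are in m, angles in rad, forces in N, time in s.
With the tool pointing down it reaches from about 0.35 to 0.9 m from the base axis. Payload 8.1 kg.
Tool frame: the origin (TCP) lies midway between the tips of the shut fingers; the grasp point (between the pads) lies 19 mm behind it; z points along the fingers, y is the line along which they close (so a half turn about z gives the same grasp; the last joint's range is limited). The gripper opens to 85 mm and grips with 20 to 120 N. Pads are 22 mm wide; open, the fingers measure 114 mm over their backs; the gripper's body (76 mm by 85 mm) begins 54 mm behind the grasp point. The pads swing forward as they close: fully open they stand 13 mm farther back than shut.
Start: joints at [-1.402, 0.434, 0.025, 1.573, -0.012, 1.134, -0.075], TCP at [0.168, 0.602, 0.231] pointing down, gripper open.
Joint ranges: [-2.62, 2.62], [-0.44, 2.09], [-1.27, 1.32], [0.08, 2.57], [-1.32, 4.46], [0.12, 2], [-2.74, 2.74]. Speed limits (rad/s): [2.22, 2.22, 3.01, 3.01, 3.14, 3.14, 3.14].

## Interface

Orientations are given as a unit quaternion [x, y, z, w].
In Python, from rig import manip, viewer gives the robot as it stands. The module is installed in compiled form; this text tells all that it offers.
- The arm moves only by the shell command python3 -m pendant 'ROWS' [OPENING] [FORCE]. ROWS is JSON, a list of rows, each an object of numbers: "dx", "dy", "dz": the shift along the tool's x, y, z in m; "ax", "ay", "az": the turn, a rotation vector about the tool's x, y, z in degrees. In form: [{"dx": .., "dy": .., "dz": .., "ax": .., "ay": .., "az": ..}, ...]. A call has 1 to 8 rows; each row shifts and turns the commanded pose from where the row before left it, along the tool's axes as they then stand; what a row does not reach is not made up. A row lasts 1/10 s, in which the tool goes at most 50 mm and 8.59 degrees, less where a joint would pass 70% of its speed; a pose out of reach is approached as far as the arm can. A call with a gripper value outside its range is refused whole. OPENING is the closure, from -1 (fully open) to 1 (shut), so that 0 is half open, set as the call begins (- or left out, the last holds). The fingers move at their own pace and stop on an object; FORCE is the grip in N (left out, the last holds). Time passes only in rows, so rows that do not move let the fingers close. It gives the time, the measured TCP pose, the force, the opening and the grip force at its end, in the units of the state.
- manip.sense(): the state, without advancing time (a new reading comes with each control period).
- viewer.read_camera(name): name is "scene" or "top"; returns a dict with "frame" (480x640x3 uint8, blue, green, red), "z_map" (480x640 float32, m along the optical axis (not along the pixel's ray), 0 where there is no reading), "fx", "fy", "cx", "cy" (pixels), "origin" and "attitude" of the camera in the world. Camera axes: x right, y down, z forward; pixel columns grow to the right and rows downward; lengths in m; the calibration is good to about 2 mm. A picture is of the moment at which its call begins.
- manip.sign_off(): hands the job in; it is judged then, once.
The state is a dict: "clock": time; "joint_pos": joint angles; "joint_velocities": joint speeds; "effort": joint torques, N m; "tcp_pos": TCP position; "tool_rot": TCP orientation; "wrist_force": force on the tool from outside, world axes, zero at the start; "ft_torque": the same for the moment, N m; "grip_width": finger opening in m; "gripper_force": force on a finger pad.
Only numpy, scipy, OpenCV 4.12 (cv2) and the standard library are available. Lean on these libraries where they do the work, as an engineer would, in place of code of your own. Each camera call takes 0.05 s, during which the arm holds its last target. There are 200 camera calls.

## Working session

There is one attempt and no reset: what is moved stays moved. The work goes in short steps, Python scripts to look and compute and a shell command to move; the robot and the scene stay as the last step left them, time stands still between calls to the robot, and variables do not carry over. Pictures are saved under pics/ and viewed, at most 16 in all, crops included, and the job is handed in when it is done.

```bash
mkdir -p pics; cat > h.py <<'E'
import numpy as np, cv2
from rig import manip, viewer
from scipy.spatial.transform import Rotation as R
def shot(name,fn=None):
    c=viewer.read_camera(name)
    if fn: cv2.imwrite('pics/'+fn,c['frame'])
    return c
def att(c):
    a=np.array(c['attitude'],float)
    return a if a.shape==(3,3) else R.from_quat(a).as_matrix()
def cloud(c):
    z=c['z_map']; v,u=np.mgrid[:480,:640]
    p=np.stack([(u-c['cx'])/c['fx']*z,(v-c['cy'])/c['fy']*z,z],-1)
    return p@att(c).T+np.array(c['origin'])
def ray(c,u,v,h):
    d=att(c)@np.array([(u-c['cx'])/c['fx'],(v-c['cy'])/c['fy'],1]);o=np.array(c['origin'])
    return o+d*(h-o[2])/d[2]
E
python3 - <<'E'
from h import *
for n in('top','scene'):
    c=shot(n,n+'0.png'); print(n,c['origin'],c['attitude'],c['fx'],c['cx'],c['cy'])
s=manip.sense(); print({k:np.round(v,3) for k,v in s.items()})
E
```

```text
top [ 0.40078853 -0.00337838  1.3775952 ] [-0.70500215  0.70673162 -0.04453254  0.0389774 ] 586.7923963699677 319.3894885720831 248.21929327193186
scene [ 1.16321821 -0.38043062  0.54529377] [ 0.77175462  0.43426348 -0.22631433 -0.40569922] 448.3656187240372 324.5436663364709 235.52784127904388
{'clock': np.float64(0.1), 'joint_pos': array([-1.402,  0.435,  0.025,  1.574, -0.012,  1.134, -0.075]), 'joint_velocities': array([-0.002, -0.001, -0.001, -0.001, -0.002, -0.001,  0.001]), 'effort': array([ 3.0000e-03, -6.7176e+01,  1.0290e+00, -3.1691e+01,  1.6000e-02,
        7.0000e-03, -0.0000e+00]), 'tcp_pos': array([0.168, 0.602, 0.231]), 'tool_rot': array([ 0.136,  0.991, -0.001, -0.   ]), 'wrist_force': array([0.059, 1.276, 0.654]), 'ft_torque': array([-0.026, -0.001, -0.011]), 'gripper_force': np.float64(0.0), 'grip_width': np.float64(0.086)}
```

View pics/top0.png

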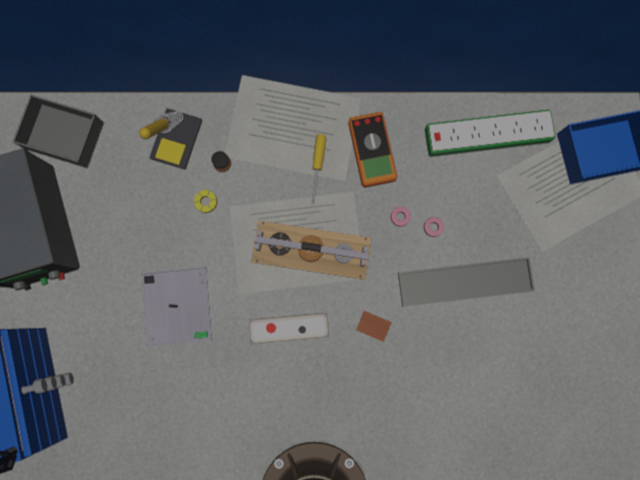

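View pics/scene0.png

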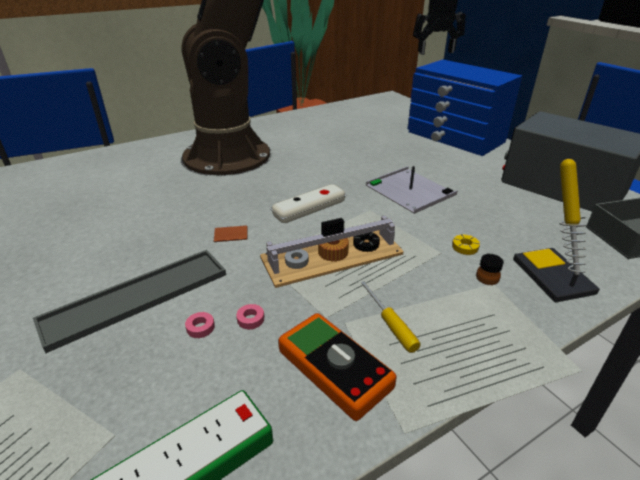

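The top view shows the carrier at (311,250), with the black foot at (280,243), the toroid at (311,247) and the steel dish at (345,253). The tray is at (466,283) and the chassis at (176,306), with its bolt near (173,306). The yellow ring (205,201) and the pink rings (400,216) and (434,227) are decoys.

```bash
python3 - <<'E'
from h import *
c=shot('top'); f=c['frame']; hsv=cv2.cvtColor(f,cv2.COLOR_BGR2HSV); P=cloud(c)
cv2.imwrite('pics/crop1.png',np.hstack([cv2.resize(f[210:290,240:380],None,fx=5,fy=5,interpolation=cv2.INTER_CUBIC)]))
def rect(m,h,win,name):
    w=np.zeros((480,640),np.uint8);x0,y0,x1,y1=win;w[y0:y1,x0:x1]=m[y0:y1,x0:x1]
    w=cv2.morphologyEx(w*255,cv2.MORPH_CLOSE,np.ones((5,5)))
    k=max(cv2.findContours(w,0,2)[0],key=cv2.contourArea)
    q=np.array([ray(c,u,v,h)[:2] for u,v in k[:,0]],np.float32)*1000
    r=cv2.minAreaRect(q);print(name,np.round(r[0],1),np.round(r[1],1),round(r[2],2))
H,S,V=cv2.split(hsv)
print('px',hsv[280,466],hsv[330,180],hsv[255,262],hsv[270,400],f[150,60])
rect(((H<25)&(S>70)&(V>90)).astype(np.uint8),.010,(240,210,380,290),'carrier')
rect((V<hsv[330,420,2]*0.82).astype(np.uint8),.014,(385,245,550,315),'tray')
rect(((H>112)&(H<150)&(S>15)).astype(np.uint8),.006,(135,260,220,352),'chassis')
z=P[...,2]
# bar grip / bar from depth
m=(z>.068)&(z<.1); m[:215]=0;m[290:]=0;m[:,:245]=0;m[:,380:]=0
print('grip',m.sum(),P[m].mean(0))
m=(z>.048)&(z<.062); m[:215]=0;m[290:]=0;m[:,:245]=0;m[:,380:]=0
q=(P[m][:,:2]*1000).astype(np.float32);print('bar',cv2.minAreaRect(q),q.mean(0))
m=(z>.03)&(z<.09); m[:265]=0;m[345:]=0;m[:,:145]=0;m[:,205:]=0
print('bolt',m.sum(),P[m].mean(0))
vs,us=np.where(m);print(us.min(),us.max(),vs.min(),vs.max(),P[m][:,2].max())
c=shot('scene');f=c['frame']
cv2.imwrite('pics/crop2.png',cv2.resize(f[200:300,250:415],None,fx=4.5,fy=4.5,interpolation=cv2.INTER_CUBIC))
cv2.imwrite('pics/crop3.png',np.hstack([cv2.resize(f[155:220,355:465],(700,414),interpolation=cv2.INTER_CUBIC)]))
E
```

```text
px [ 38  10 105] [133  14 127] [ 17  91 140] [ 30   4 128] [88 90 89]
carrier [534.9   8.9] [267.5  47.2] 81.1
tray [ 483.9 -354.1] [ 77.2 310.9] 6.69
chassis [429.3 318.9] [165.3 146.8] 5.52
grip 135 [0.55900801 0.00528197 0.08346323]
bar ((558.8938598632812, 5.056694030761719), (259.115234375, 42.80960464477539), 80.80047607421875) [559.2292     5.854135]
bolt 22 [0.42868514 0.31717695 0.05430135]
169 175 304 307 0.07003410717372871
```

View pics/crop1.png

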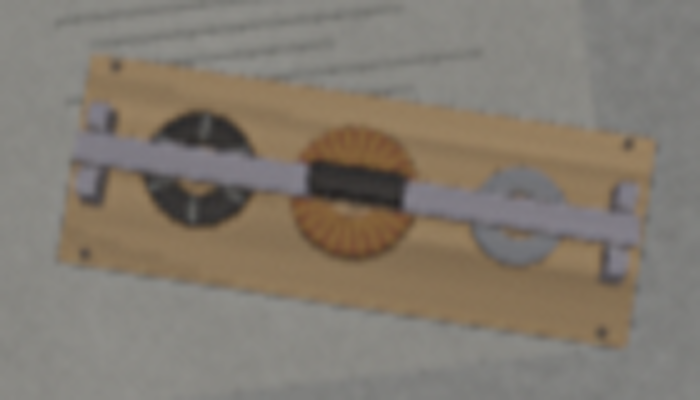

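View pics/crop2.png

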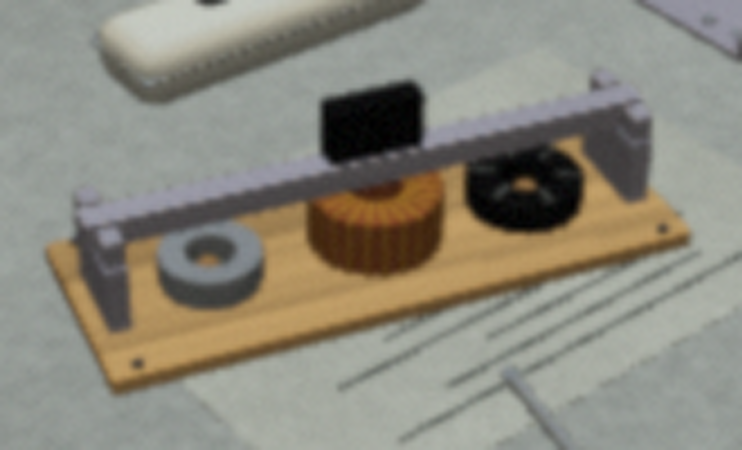

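View pics/crop3.png

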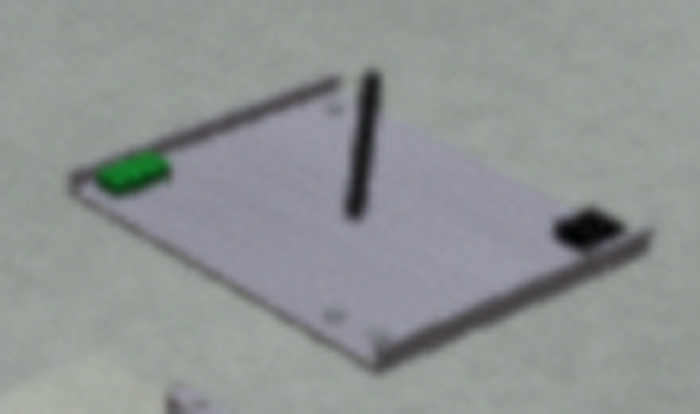

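The crops match the listing. In crop1 the foot is at (200,168), the toroid at (355,193) and the dish at (517,217), with the bar in both brackets. Crop3 shows the bolt base at (355,213).

```bash
cat >> h.py <<'E'
def rel(x,y,z,yaw=None):
    """shift in tool axes to the target TCP and az to bring closing direction to yaw (deg, mod 180)"""
    s=manip.sense();Rm=R.from_quat(s['tool_rot']).as_matrix()
    d=Rm.T@(np.array([x,y,z])-s['tcp_pos'])
    a=np.degrees(np.arctan2(Rm[1,1],Rm[0,1]))
    az=None if yaw is None else -((yaw-a+90)%180-90)
    print('t',round(float(s['clock']),2),'tcp',np.round(s['tcp_pos'],4),'shift mm',np.round(d*1000,1),'closeyaw',round(a,1),'az',az,'Fz',np.round(s['wrist_force'],1),'w',round(float(s['grip_width']),4),'gf',round(float(s['gripper_force']),1),'tilt',np.round(Rm[:2,2],3))
E
python3 - <<'E'
from h import *
c=shot('top');P=cloud(c)
for t in np.linspace(0,1,9):
    a=np.array([.168,.602])*(1-t)+np.array([.559,.005])*t
    m=(np.hypot(P[...,0]-a[0],P[...,1]-a[1])<.12)&(c['z_map']>0)
    print(np.round(a,2),m.sum(),P[m][:,2].max() if m.any() else None)
for h,(u,v) in dict(foot=(.026,280,243.6),toroid=(.038,311,248.6)).items() if 0 else []: pass
rel(.559,.0052,.231,-9.2)
print(manip.sense()['joint_pos'])
E
```

```text
[0.17 0.6 ] 9176 0.3405370157729155
[0.22 0.53] 12624 0.3405370157729155
[0.27 0.45] 9129 0.18824094240792233
[0.31 0.38] 8577 0.017706314118060673
[0.36 0.3 ] 8494 0.06799977383979261
[0.41 0.23] 8378 0.06799977383979261
[0.46 0.15] 8305 0.06168253757669251
[0.51 0.08] 8172 0.09026334351394127
[0.56 0.  ] 8134 0.09026334351394127
t 0.25 tcp [0.1678 0.6018 0.231 ] shift mm [-5.371e+02 -4.696e+02  3.000e-01] closeyaw 74.4 az 83.62072326479202 Fz [-0.4  0.7 -0.7] w 0.0853 gf 0.0 tilt [-0.    -0.001]
[-1.40161347  0.43483244  0.02500478  1.57361567 -0.01160844  1.13397665
 -0.07512963]
```

```bash
python3 -m pendant '[{"dz":-0.03},{"dx":-0.034,"dy":-0.029},{"dx":-0.034,"dy":-0.029},{"dx":-0.034,"dy":-0.029},{"dx":-0.034,"dy":-0.029},{"dx":-0.034,"dy":-0.029},{"dx":-0.034,"dy":-0.029},{"dx":-0.034,"dy":-0.029}]' -1 40
python3 -m pendant '[{"dx":-0.034,"dy":-0.029},{"dx":-0.034,"dy":-0.029},{"dx":-0.034,"dy":-0.029},{"dx":-0.034,"dy":-0.029},{"dx":-0.034,"dy":-0.029},{"dx":-0.034,"dy":-0.029},{"dx":-0.034,"dy":-0.029},{"dx":-0.034,"dy":-0.029}]'
python3 -m pendant '[{"az":8.4},{"az":8.4},{"az":8.4},{"az":8.4},{"az":8.4},{"az":8.4},{"az":8.4},{"az":8.4}]'
python3 -m pendant '[{"az":8.4},{"az":8.0},{}]'
python3 -c "
from h import *
rel(.559,.0052,.05,-9.2)"
```

```text
t 0.25 tcp [0.1678 0.6018 0.231 ] shift mm [-537.1 -469.5  181.3] closeyaw 74.4 az 83.62072326479202 Fz [-0.4  0.7 -0.7] w 0.0853 gf 0.0 tilt [-0.    -0.001]schema error: expected keys dx, dy, dz, ax, ay, az
schema error: expected keys dx, dy, dz, ax, ay, az
schema error: expected keys dx, dy, dz, ax, ay, az
schema error: expected keys dx, dy, dz, ax, ay, az
```

```bash
python3 -m pendant '[{"dx":0,"dy":0,"dz":-0.03,"ax":0,"ay":0,"az":0},{"dx":-0.034,"dy":-0.029,"dz":0,"ax":0,"ay":0,"az":0},{"dx":-0.034,"dy":-0.029,"dz":0,"ax":0,"ay":0,"az":0},{"dx":-0.034,"dy":-0.029,"dz":0,"ax":0,"ay":0,"az":0},{"dx":-0.034,"dy":-0.029,"dz":0,"ax":0,"ay":0,"az":0},{"dx":-0.034,"dy":-0.029,"dz":0,"ax":0,"ay":0,"az":0},{"dx":-0.034,"dy":-0.029,"dz":0,"ax":0,"ay":0,"az":0},{"dx":-0.034,"dy":-0.029,"dz":0,"ax":0,"ay":0,"az":0}]' -1 40
python3 -m pendant '[{"dx":-0.034,"dy":-0.029,"dz":0,"ax":0,"ay":0,"az":0},{"dx":-0.034,"dy":-0.029,"dz":0,"ax":0,"ay":0,"az":0},{"dx":-0.034,"dy":-0.029,"dz":0,"ax":0,"ay":0,"az":0},{"dx":-0.034,"dy":-0.029,"dz":0,"ax":0,"ay":0,"az":0},{"dx":-0.034,"dy":-0.029,"dz":0,"ax":0,"ay":0,"az":0},{"dx":-0.034,"dy":-0.029,"dz":0,"ax":0,"ay":0,"az":0},{"dx":-0.034,"dy":-0.029,"dz":0,"ax":0,"ay":0,"az":0},{"dx":-0.034,"dy":-0.029,"dz":0,"ax":0,"ay":0,"az":0}]'
python3 -m pendant '[{"dx":0,"dy":0,"dz":0,"ax":0,"ay":0,"az":8.4},{"dx":0,"dy":0,"dz":0,"ax":0,"ay":0,"az":8.4},{"dx":0,"dy":0,"dz":0,"ax":0,"ay":0,"az":8.4},{"dx":0,"dy":0,"dz":0,"ax":0,"ay":0,"az":8.4},{"dx":0,"dy":0,"dz":0,"ax":0,"ay":0,"az":8.4},{"dx":0,"dy":0,"dz":0,"ax":0,"ay":0,"az":8.4},{"dx":0,"dy":0,"dz":0,"ax":0,"ay":0,"az":8.4},{"dx":0,"dy":0,"dz":0,"ax":0,"ay":0,"az":8.4}]'
python3 -m pendant '[{"dx":0,"dy":0,"dz":0,"ax":0,"ay":0,"az":8.4},{"dx":0,"dy":0,"dz":0,"ax":0,"ay":0,"az":8.0},{"dx":0,"dy":0,"dz":0,"ax":0,"ay":0,"az":0}]'
python3 -c "
from h import *
rel(.559,.0052,.05,-9.2);print(manip.sense()['joint_pos'])"
```

```text
clock: 1.05
tcp_pos: [0.3433, 0.3409, 0.2614]
tool_rot: [0.136, 0.991, 0.0, 0.0]
wrist_force: [1.2, -0.2, -0.5]
grip_width: 0.0853
gripper_force: 0.0
clock: 1.85
tcp_pos: [0.543, 0.0446, 0.2614]
tool_rot: [0.135, 0.991, 0.0, 0.0]
wrist_force: [0.6, 0.9, 0.0]
grip_width: 0.0854
gripper_force: 0.0
clock: 2.65
tcp_pos: [0.5422, 0.0461, 0.2613]
tool_rot: [0.663, 0.748, -0.0, -0.0]
wrist_force: [-0.0, -0.1, 0.8]
grip_width: 0.0856
gripper_force: 0.0
clock: 2.95
tcp_pos: [0.5422, 0.0463, 0.2612]
tool_rot: [0.762, 0.648, -0.0, -0.0]
wrist_force: [0.3, -0.6, -0.0]
grip_width: 0.0853
gripper_force: 0.0
t 2.95 tcp [0.5422 0.0463 0.2612] shift mm [-37.8  23.3 211.2] closeyaw -9.3 az -0.0911049784149327 Fz [ 0.3 -0.6 -0. ] w 0.0853 gf 0.0 tilt [-0. -0.]
[-0.69783147  0.30995302  0.67887146  1.76777203 -0.21237095  1.13844704
 -0.11470773]
```

```bash
python3 -m pendant '[{"dx":-0.0378,"dy":0.0233,"dz":0,"ax":0,"ay":0,"az":0},{"dx":0,"dy":0,"dz":0.045,"ax":0,"ay":0,"az":0},{"dx":0,"dy":0,"dz":0.045,"ax":0,"ay":0,"az":0},{"dx":0,"dy":0,"dz":0.045,"ax":0,"ay":0,"az":0},{"dx":0,"dy":0,"dz":0.04,"ax":0,"ay":0,"az":0},{"dx":0,"dy":0,"dz":0.034,"ax":0,"ay":0,"az":0},{"dx":0,"dy":0,"dz":0,"ax":0,"ay":0,"az":0}]'
python3 -c "
from h import *
rel(.559,.0052,.052,-9.2);shot('scene','g1.png')
f=cv2.imread('pics/g1.png');cv2.imwrite('pics/g1c.png',cv2.resize(f[130:310,230:450],None,fx=3,fy=3))"
```

```text
clock: 3.65
tcp_pos: [0.5561, 0.0052, 0.0486]
tool_rot: [0.76, 0.65, -0.003, -0.002]
wrist_force: [0.1, -0.4, -0.9]
grip_width: 0.0855
gripper_force: 0.0
t 3.65 tcp [0.5561 0.0052 0.0486] shift mm [ 0.4  2.8 -3.5] closeyaw -9.0 az 0.2410957426198479 Fz [ 0.1 -0.4 -0.9] w 0.0855 gf 0.0 tilt [-0.007 -0.001]
```

View pics/g1c.png

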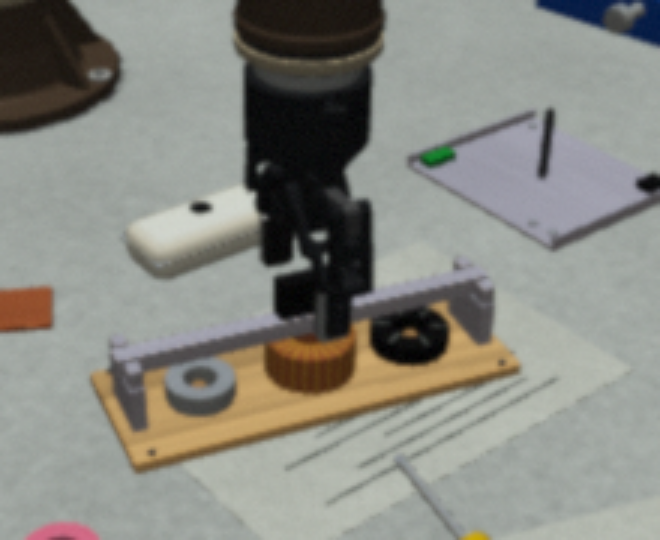

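The fingers straddle the grip block (crop px ~(320,300)). I'll close on it and lift.

```bash
python3 -m pendant '[{"dx":0,"dy":0.001,"dz":-0.003,"ax":0,"ay":0,"az":0},{"dx":0,"dy":0,"dz":0,"ax":0,"ay":0,"az":0},{"dx":0,"dy":0,"dz":0,"ax":0,"ay":0,"az":0},{"dx":0,"dy":0,"dz":0,"ax":0,"ay":0,"az":0},{"dx":0,"dy":0,"dz":0,"ax":0,"ay":0,"az":0},{"dx":0,"dy":0,"dz":0,"ax":0,"ay":0,"az":0},{"dx":0,"dy":0,"dz":0,"ax":0,"ay":0,"az":0}]' 1 40
python3 -c "
from h import *
rel(.559,.0052,.052,-9.2)"
```

```text
clock: 4.4
tcp_pos: [0.5605, 0.0051, 0.056]
tool_rot: [0.761, 0.648, 0.0, 0.0]
wrist_force: [-1.8, 0.8, 7.4]
grip_width: 0.0134
gripper_force: 43.1
t 4.4 tcp [0.5605 0.0051 0.056 ] shift mm [-0.1 -1.5  4. ] closeyaw -9.2 az 0.04859280387728404 Fz [-1.8  0.8  7.4] w 0.0134 gf 43.1 tilt [0.001 0.001]
```

```bash
python3 -m pendant '[{"dx":0,"dy":0,"dz":-0.005,"ax":0,"ay":0,"az":0},{"dx":0,"dy":0,"dz":-0.01,"ax":0,"ay":0,"az":0},{"dx":0,"dy":0,"dz":-0.02,"ax":0,"ay":0,"az":0},{"dx":0,"dy":0,"dz":-0.03,"ax":0,"ay":0,"az":0},{"dx":0,"dy":0,"dz":-0.03,"ax":0,"ay":0,"az":0},{"dx":0,"dy":0,"dz":-0.015,"ax":0,"ay":0,"az":0},{"dx":0,"dy":0,"dz":0,"ax":0,"ay":0,"az":-8.0},{"dx":0,"dy":0,"dz":0,"ax":0,"ay":0,"az":-7.9}]'
python3 -c "
from h import *
rel(.4840,-.3541,.16,6.7)
c=shot('top','t1.png')"
```

```text
clock: 5.2
tcp_pos: [0.5605, 0.0049, 0.1666]
tool_rot: [0.662, 0.749, 0.0, 0.001]
wrist_force: [0.1, -0.8, -0.9]
grip_width: 0.0134
gripper_force: 41.9
t 5.2 tcp [0.5605 0.0049 0.1666] shift mm [-346.9 -119.9    6.5] closeyaw 7.0 az 0.3379345554225779 Fz [ 0.1 -0.8 -0.9] w 0.0134 gf 41.9 tilt [0.001 0.   ]
```

```bash
python3 -m pendant '[{"dx":-0.020,"dy":-0.007,"dz":0,"ax":0,"ay":0,"az":0},{"dx":-0.034,"dy":-0.012,"dz":0,"ax":0,"ay":0,"az":0},{"dx":-0.038,"dy":-0.013,"dz":0,"ax":0,"ay":0,"az":0},{"dx":-0.038,"dy":-0.013,"dz":0,"ax":0,"ay":0,"az":0},{"dx":-0.038,"dy":-0.013,"dz":0,"ax":0,"ay":0,"az":0},{"dx":-0.038,"dy":-0.013,"dz":0,"ax":0,"ay":0,"az":0},{"dx":-0.038,"dy":-0.013,"dz":0,"ax":0,"ay":0,"az":0},{"dx":-0.038,"dy":-0.013,"dz":0,"ax":0,"ay":0,"az":0}]'
python3 -m pendant '[{"dx":-0.034,"dy":-0.012,"dz":0.020,"ax":0,"ay":0,"az":0},{"dx":-0.020,"dy":-0.007,"dz":0.030,"ax":0,"ay":0,"az":0},{"dx":-0.011,"dy":-0.004,"dz":0.030,"ax":0,"ay":0,"az":0},{"dx":0,"dy":0,"dz":0,"ax":0,"ay":0,"az":0},{"dx":0,"dy":0,"dz":0,"ax":0,"ay":0,"az":0}]'
python3 -c "
from h import *
rel(.4840,-.3541,.021,6.7)
c=shot('top','t2.png');f=c['frame'];cv2.imwrite('pics/t2c.png',cv2.resize(f[220:330,380:560],None,fx=4,fy=4))"
```

```text
clock: 6.05
tcp_pos: [0.4962, -0.288, 0.1657]
tool_rot: [0.666, 0.746, 0.0, 0.0]
wrist_force: [0.7, -0.7, -1.5]
grip_width: 0.0132
gripper_force: 42.0
clock: 6.55
tcp_pos: [0.4815, -0.3535, 0.0856]
tool_rot: [0.665, 0.747, -0.0, -0.001]
wrist_force: [0.1, 0.5, -1.8]
grip_width: 0.0133
gripper_force: 41.8
t 6.55 tcp [ 0.4815 -0.3535  0.0856] shift mm [-1.   2.5 64.6] closeyaw 6.6 az -0.09072993520040029 Fz [ 0.1  0.5 -1.8] w 0.0133 gf 41.8 tilt [-0.001  0.001]
```

View pics/t2c.png

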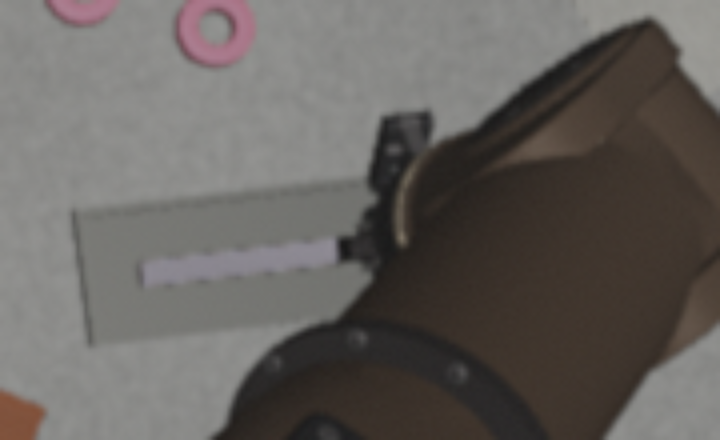

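The bar is centred over the tray, with its left end at crop (140,272), about 25 mm inside the tray end once height is allowed for. Lowering it now.

```bash
python3 -m pendant '[{"dx":-0.001,"dy":0.0025,"dz":0.025,"ax":0,"ay":0,"az":0},{"dx":0,"dy":0,"dz":0.020,"ax":0,"ay":0,"az":0},{"dx":0,"dy":0,"dz":0.010,"ax":0,"ay":0,"az":0},{"dx":0,"dy":0,"dz":0.005,"ax":0,"ay":0,"az":0},{"dx":0,"dy":0,"dz":0.003,"ax":0,"ay":0,"az":0},{"dx":0,"dy":0,"dz":0.002,"ax":0,"ay":0,"az":0},{"dx":0,"dy":0,"dz":0,"ax":0,"ay":0,"az":0}]'
python3 -m pendant '[{"dx":0,"dy":0,"dz":0,"ax":0,"ay":0,"az":0},{"dx":0,"dy":0,"dz":0,"ax":0,"ay":0,"az":0}]'
```

```text
clock: 7.3
tcp_pos: [0.4846, -0.3546, 0.0208]
tool_rot: [0.664, 0.747, 0.0, 0.0]
wrist_force: [-0.2, -0.3, -1.0]
grip_width: 0.0129
gripper_force: 42.0
clock: 7.5
tcp_pos: [0.4845, -0.3546, 0.0207]
tool_rot: [0.664, 0.747, 0.0, 0.0]
wrist_force: [0.8, -0.3, -1.6]
grip_width: 0.0134
gripper_force: 42.0
```

```bash
python3 -m pendant '[{"dx":0,"dy":0,"dz":0.001,"ax":0,"ay":0,"az":0},{"dx":0,"dy":0,"dz":0.001,"ax":0,"ay":0,"az":0},{"dx":0,"dy":0,"dz":0,"ax":0,"ay":0,"az":0},{"dx":0,"dy":0,"dz":0,"ax":0,"ay":0,"az":0}]'
python3 -m pendant '[{"dx":0,"dy":0,"dz":0,"ax":0,"ay":0,"az":0},{"dx":0,"dy":0,"dz":0,"ax":0,"ay":0,"az":0},{"dx":0,"dy":0,"dz":0,"ax":0,"ay":0,"az":0},{"dx":0,"dy":0,"dz":-0.005,"ax":0,"ay":0,"az":0},{"dx":0,"dy":0,"dz":-0.02,"ax":0,"ay":0,"az":0},{"dx":0,"dy":0,"dz":-0.045,"ax":0,"ay":0,"az":0},{"dx":0,"dy":0,"dz":-0.045,"ax":0,"ay":0,"az":0},{"dx":0,"dy":0,"dz":-0.03,"ax":0,"ay":0,"az":0}]' 0
python3 -c "
from h import *
rel(.42,.2,.16,-9)"
```

```text
clock: 7.9
tcp_pos: [0.4845, -0.3546, 0.019]
tool_rot: [0.664, 0.747, 0.0, 0.0]
wrist_force: [-1.9, 2.5, 7.6]
grip_width: 0.0134
gripper_force: 43.2
clock: 8.7
tcp_pos: [0.4847, -0.3553, 0.1666]
tool_rot: [0.665, 0.747, 0.0, 0.001]
wrist_force: [0.7, -1.4, -0.3]
grip_width: 0.0428
gripper_force: 0.0
t 8.7 tcp [ 0.4847 -0.3553  0.1666] shift mm [5.591e+02 5.000e-01 5.600e+00] closeyaw 6.7 az 15.692151081878777 Fz [ 0.7 -1.4 -0.3] w 0.0428 gf 0.0 tilt [ 0.002 -0.002]
```

```bash
python3 -m pendant '[{"dx":0.045,"dy":-0.005,"dz":-0.004,"ax":0,"ay":0,"az":0},{"dx":0.045,"dy":-0.005,"dz":-0.004,"ax":0,"ay":0,"az":0},{"dx":0.045,"dy":-0.005,"dz":-0.004,"ax":0,"ay":0,"az":0},{"dx":0.045,"dy":-0.005,"dz":-0.004,"ax":0,"ay":0,"az":0},{"dx":0.045,"dy":-0.005,"dz":-0.004,"ax":0,"ay":0,"az":0},{"dx":0.045,"dy":-0.005,"dz":-0.004,"ax":0,"ay":0,"az":0},{"dx":0.045,"dy":0,"dz":0,"ax":0,"ay":0,"az":0},{"dx":0.045,"dy":0,"dz":0,"ax":0,"ay":0,"az":0}]' -1
python3 -m pendant '[{"dx":0.045,"dy":0,"dz":0,"ax":0,"ay":0,"az":0},{"dx":0.045,"dy":0,"dz":0,"ax":0,"ay":0,"az":0},{"dx":0.045,"dy":0,"dz":0,"ax":0,"ay":0,"az":0},{"dx":0,"dy":0,"dz":0,"ax":0,"ay":0,"az":8},{"dx":0,"dy":0,"dz":0,"ax":0,"ay":0,"az":7.7},{"dx":0,"dy":0,"dz":0,"ax":0,"ay":0,"az":0}]'
python3 - <<'E'
from h import *
c=shot('top','t3.png');f=c['frame'];cv2.imwrite('pics/t3c.png',np.hstack([cv2.resize(f[215:285,245:375],None,fx=4,fy=4)]))
P=cloud(c);z=P[...,2]
def win(m): m=m.copy();m[:215]=0;m[285:]=0;m[:,:250]=0;m[:,372:]=0;return m
def fit(m,n,h):
    m=win(m).astype(np.uint8)*255
    for k in cv2.findContours(m,cv2.RETR_EXTERNAL,cv2.CHAIN_APPROX_NONE)[0]:
        if cv2.contourArea(k)<100: continue
        q=np.array([ray(c,u,v,h)[:2] for u,v in k[:,0]],np.float32)*1000
        o,r=cv2.minEnclosingCircle(q); print(n,np.round(o,1),round(r,1),np.round(q.mean(0),1))
hsv=cv2.cvtColor(f,cv2.COLOR_BGR2HSV)
fit((z>.020)&(z<.03),'z26',.026); fit((z>.03)&(z<.045),'z38',.038)
rel(.559,.0052,.1,-9.2)
ax=np.array([np.sin(np.radians(9.2)),np.cos(np.radians(9.2))])
print('nominal stubs',[np.round(np.array([559,5.2])+ax*k,1) for k in(76,0,-76)])
E
```

```text
clock: 9.5
tcp_pos: [0.4119, 0.0011, 0.1879]
tool_rot: [0.665, 0.747, 0.001, 0.0]
wrist_force: [1.3, -0.5, 0.1]
grip_width: 0.0852
gripper_force: 0.0
clock: 10.1
tcp_pos: [0.3964, 0.1338, 0.1875]
tool_rot: [0.761, 0.649, 0.0, 0.0]
wrist_force: [-0.3, -0.3, -0.1]
grip_width: 0.0852
gripper_force: 0.0
z26 [550.  -69.9] 22.8 [550.6 -69.5]
z26 [572.   78.1] 27.0 [572.3  77.7]
z38 [560.4   6.1] 30.6 [560.2   6.5]
t 10.15 tcp [0.3965 0.1336 0.1875] shift mm [-102.   180.2   87.5] closeyaw -8.8 az 0.38224193590389177 Fz [0.1 0.1 0.1] w 0.0858 gf 0.0 tilt [0. 0.]
nominal stubs [array([571.2,  80.2]), array([559. ,   5.2]), array([546.8, -69.8])]
```

View pics/t3.png

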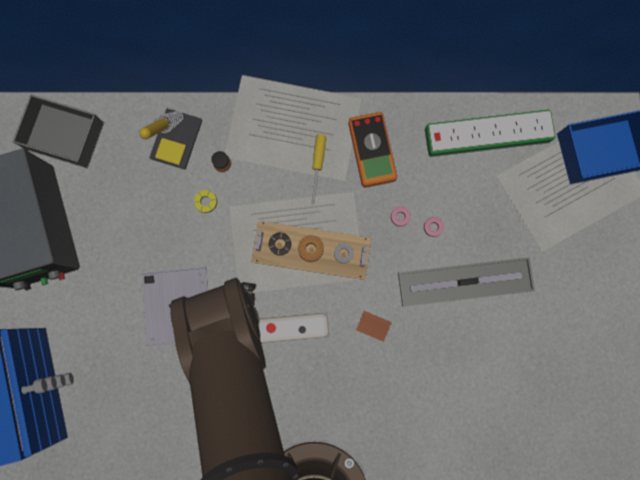

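The bar lies in the tray (~(466,283)) and the three parts are clear. The fits give foot (572,78), toroid (560,6) and dish (550,-70) mm. Foot next.

```bash
python3 -c "
from h import *
rel(.572,.078,.05,-9.2)"
```

```text
t 10.15 tcp [0.3965 0.1336 0.1875] shift mm [-28.  181.9 137.5] closeyaw -8.8 az 0.38224193590389177 Fz [0.1 0.1 0.1] w 0.0858 gf 0.0 tilt [0. 0.]
```

```bash
python3 -m pendant '[{"dx":-0.006,"dy":0.036,"dz":0,"ax":0,"ay":0,"az":0},{"dx":-0.006,"dy":0.037,"dz":0,"ax":0,"ay":0,"az":0},{"dx":-0.006,"dy":0.037,"dz":0.02,"ax":0,"ay":0,"az":0},{"dx":-0.005,"dy":0.036,"dz":0.030,"ax":0,"ay":0,"az":0},{"dx":-0.005,"dy":0.036,"dz":0.030,"ax":0,"ay":0,"az":0.4},{"dx":0,"dy":0,"dz":0.03,"ax":0,"ay":0,"az":0},{"dx":0,"dy":0,"dz":0.02,"ax":0,"ay":0,"az":0},{"dx":0,"dy":0,"dz":0,"ax":0,"ay":0,"az":0}]' -0.6
python3 -m pendant '[{"dx":0,"dy":0,"dz":0,"ax":0,"ay":0,"az":0}]'
python3 -c "
from h import *
rel(.572,.078,.02,-9.2)
f=shot('scene')['frame'];cv2.imwrite('pics/g2c.png',cv2.resize(f[130:310,270:450],None,fx=3.3,fy=3.3))"
```

```text
clock: 10.95
tcp_pos: [0.57, 0.0765, 0.0546]
tool_rot: [0.762, 0.648, -0.002, -0.001]
wrist_force: [-0.3, 0.0, 0.4]
grip_width: 0.0686
gripper_force: 0.0
clock: 11.05
tcp_pos: [0.572, 0.0771, 0.0577]
tool_rot: [0.762, 0.647, -0.0, -0.0]
wrist_force: [0.6, 0.6, -0.7]
grip_width: 0.0687
gripper_force: 0.0
t 11.05 tcp [0.572  0.0771 0.0577] shift mm [ 0.9 -0.1 37.7] closeyaw -9.3 az -0.09385803797125902 Fz [ 0.6  0.6 -0.7] w 0.0687 gf 0.0 tilt [-0. -0.]
```

View pics/g2c.png

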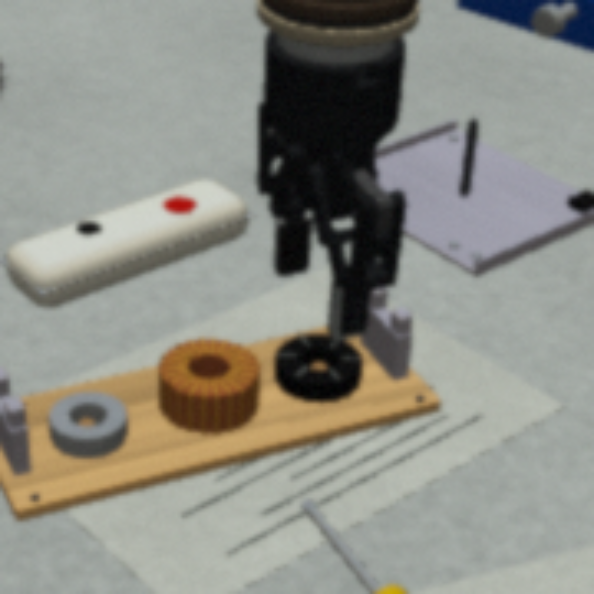

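The gripper is above the foot (crop (320,365)), fingers across the row. I'll lower it and feel for the plate.

```bash
python3 -m pendant '[{"dx":0.001,"dy":0,"dz":0.020,"ax":0,"ay":0,"az":0},{"dx":0,"dy":0,"dz":0.018,"ax":0,"ay":0,"az":0},{"dx":0,"dy":0,"dz":0.006,"ax":0,"ay":0,"az":0},{"dx":0,"dy":0,"dz":0,"ax":0,"ay":0,"az":0}]'
python3 -m pendant '[{"dx":0,"dy":0,"dz":0.002,"ax":0,"ay":0,"az":0},{"dx":0,"dy":0,"dz":0,"ax":0,"ay":0,"az":0}]'
python3 -m pendant '[{"dx":0,"dy":0,"dz":0.002,"ax":0,"ay":0,"az":0},{"dx":0,"dy":0,"dz":0,"ax":0,"ay":0,"az":0}]'
```

```text
clock: 11.5
tcp_pos: [0.5723, 0.0787, 0.0139]
tool_rot: [0.762, 0.647, 0.0, 0.0]
wrist_force: [0.1, -0.0, 0.1]
grip_width: 0.0685
gripper_force: 0.0
clock: 11.7
tcp_pos: [0.5727, 0.0787, 0.0122]
tool_rot: [0.762, 0.647, 0.001, 0.0]
wrist_force: [-0.7, 0.3, 0.0]
grip_width: 0.0682
gripper_force: 0.0
clock: 11.9
tcp_pos: [0.5722, 0.0786, 0.0095]
tool_rot: [0.763, 0.647, 0.0, 0.0]
wrist_force: [-0.3, -0.3, 0.3]
grip_width: 0.0681
gripper_force: 0.0
```

```bash
python3 -m pendant '[{"dx":0,"dy":0,"dz":0.002,"ax":0,"ay":0,"az":0},{"dx":0,"dy":0,"dz":0,"ax":0,"ay":0,"az":0},{"dx":0,"dy":0,"dz":0,"ax":0,"ay":0,"az":0},{"dx":0,"dy":0,"dz":0,"ax":0,"ay":0,"az":0},{"dx":0,"dy":0,"dz":0,"ax":0,"ay":0,"az":0},{"dx":0,"dy":0,"dz":0,"ax":0,"ay":0,"az":0}]' 1 40
python3 -m pendant '[{"dx":0,"dy":0,"dz":-0.01,"ax":0,"ay":0,"az":0},{"dx":0,"dy":0,"dz":-0.02,"ax":0,"ay":0,"az":0},{"dx":0,"dy":0,"dz":-0.04,"ax":0,"ay":0,"az":0},{"dx":0,"dy":0,"dz":-0.04,"ax":0,"ay":0,"az":0},{"dx":0,"dy":0,"dz":-0.03,"ax":0,"ay":0,"az":0},{"dx":0,"dy":0,"dz":-0.01,"ax":0,"ay":0,"az":0},{"dx":0,"dy":0,"dz":0,"ax":0,"ay":0,"az":0}]'
python3 - <<'E'
from h import *
# refine bolt by two-view: base in scene + tip in top
c=shot('top');P=cloud(c)
f=shot('scene');Pf=cloud(f)
for n,Q,r in(('scene',Pf,(150,215,355,465)),('top',P,(265,345,145,205))):
    m=np.zeros((480,640),bool);m[r[0]:r[1],r[2]:r[3]]=1
    m&=(Q[...,2]>.015)&(Q[...,2]<.09)&(np.hypot(Q[...,0]-.429,Q[...,1]-.318)<.03)
    print(n,m.sum(),Q[m].mean(0),Q[m].std(0),Q[m][:,2].max())
rel(.429,.3175,.16,-9.2)
g=f['frame'];cv2.imwrite('pics/g3c.png',cv2.resize(g[90:290,270:470],None,fx=3,fy=3))
E
```

```text
clock: 12.5
tcp_pos: [0.5724, 0.0786, 0.0078]
tool_rot: [0.763, 0.647, 0.0, 0.0]
wrist_force: [-1.0, -0.6, 6.7]
grip_width: 0.053
gripper_force: 40.8
clock: 13.2
tcp_pos: [0.5729, 0.0787, 0.1589]
tool_rot: [0.763, 0.647, 0.001, 0.001]
wrist_force: [-0.1, -0.6, -1.4]
grip_width: 0.0524
gripper_force: 42.2
scene 63 [0.4313837  0.31833237 0.04163145] [0.00194254 0.00205221 0.01522203] 0.0675846436167919
top 26 [0.42863651 0.31716953 0.04848424] [0.00210452 0.00185632 0.01595052] 0.06897900226593157
t 13.3 tcp [0.5714 0.0787 0.1564] shift mm [ 212.5 -179.3   -3.4] closeyaw -9.4 az -0.1638971404587437 Fz [ 0.  -0.4 -0.9] w 0.0526 gf 42.2 tilt [-0.001 -0.   ]
```

View pics/g3c.png

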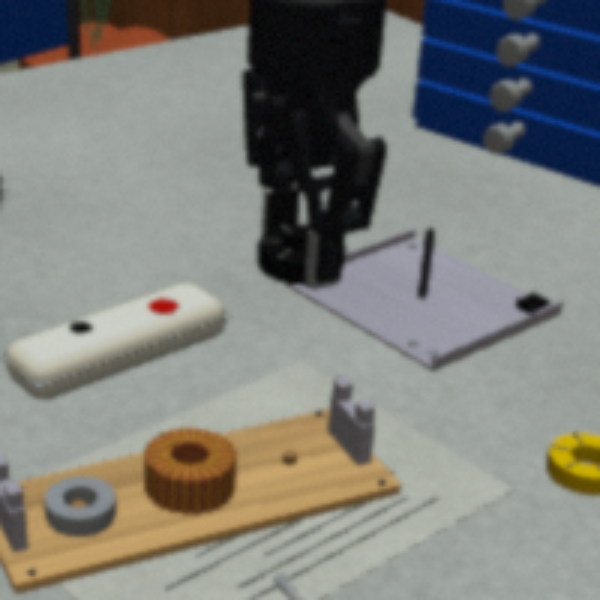

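The foot is held level in the gripper (crop (300,260)), and its stub on the plate is bare. Carrying it to the bolt at (0.4285, 0.318).

```bash
python3 -m pendant '[{"dx":0.015,"dy":-0.012,"dz":0,"ax":0,"ay":0,"az":0},{"dx":0.030,"dy":-0.025,"dz":0,"ax":0,"ay":0,"az":0},{"dx":0.034,"dy":-0.029,"dz":0,"ax":0,"ay":0,"az":0},{"dx":0.034,"dy":-0.029,"dz":0,"ax":0,"ay":0,"az":0},{"dx":0.034,"dy":-0.029,"dz":0,"ax":0,"ay":0,"az":0},{"dx":0.034,"dy":-0.029,"dz":0,"ax":0,"ay":0,"az":0},{"dx":0.022,"dy":-0.018,"dz":0,"ax":0,"ay":0,"az":0},{"dx":0.010,"dy":-0.009,"dz":0,"ax":0,"ay":0,"az":0}]'
python3 -m pendant '[{"dx":0,"dy":0,"dz":0.02,"ax":0,"ay":0,"az":0},{"dx":0,"dy":0,"dz":0.03,"ax":0,"ay":0,"az":0},{"dx":0,"dy":0,"dz":0.02,"ax":0,"ay":0,"az":0},{"dx":0,"dy":0,"dz":0,"ax":0,"ay":0,"az":0},{"dx":0,"dy":0,"dz":0,"ax":0,"ay":0,"az":0}]'
python3 - <<'E'
from h import *
rel(.4285,.3183,.002)
g=shot('scene')['frame'];a=cv2.resize(g[100:220,350:470],None,fx=4,fy=4)
cv2.imwrite('pics/g4.png',a)
E
```

```text
clock: 14.1
tcp_pos: [0.4263, 0.3204, 0.1555]
tool_rot: [0.761, 0.649, -0.002, -0.0]
wrist_force: [0.8, -0.2, -1.1]
grip_width: 0.0521
gripper_force: 42.2
clock: 14.6
tcp_pos: [0.4294, 0.3168, 0.0869]
tool_rot: [0.763, 0.646, -0.001, 0.0]
wrist_force: [0.2, -0.1, -0.4]
grip_width: 0.0525
gripper_force: 42.2
t 14.6 tcp [0.4294 0.3168 0.0869] shift mm [ 1.5 -1.1 84.9] closeyaw -9.5 az None Fz [ 0.2 -0.1 -0.4] w 0.0525 gf 42.2 tilt [-0.001 -0.002]
```

View pics/g4.png

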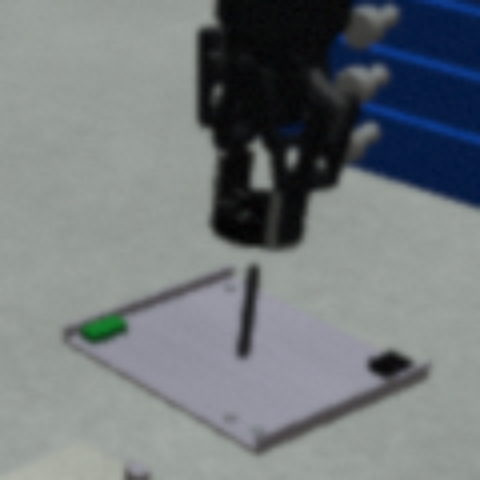

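The foot is over the bolt (tip at crop (253,268), foot centre about (257,220)). Lowering it over the bolt.

```bash
python3 -m pendant '[{"dx":0.0015,"dy":-0.001,"dz":0.01,"ax":0,"ay":0,"az":0},{"dx":0,"dy":0,"dz":0.015,"ax":0,"ay":0,"az":0},{"dx":0,"dy":0,"dz":0.02,"ax":0,"ay":0,"az":0},{"dx":0,"dy":0,"dz":0.02,"ax":0,"ay":0,"az":0},{"dx":0,"dy":0,"dz":0.01,"ax":0,"ay":0,"az":0},{"dx":0,"dy":0,"dz":0.005,"ax":0,"ay":0,"az":0},{"dx":0,"dy":0,"dz":0,"ax":0,"ay":0,"az":0},{"dx":0,"dy":0,"dz":0,"ax":0,"ay":0,"az":0}]'
python3 -m pendant '[{"dx":0,"dy":0,"dz":0.001,"ax":0,"ay":0,"az":0},{"dx":0,"dy":0,"dz":0.001,"ax":0,"ay":0,"az":0},{"dx":0,"dy":0,"dz":0,"ax":0,"ay":0,"az":0},{"dx":0,"dy":0,"dz":0,"ax":0,"ay":0,"az":0}]'
```

```text
clock: 15.45
tcp_pos: [0.4289, 0.32, 0.008]
tool_rot: [0.763, 0.647, 0.001, -0.0]
wrist_force: [0.6, 0.4, -0.4]
grip_width: 0.0525
gripper_force: 42.2
clock: 15.85
tcp_pos: [0.4285, 0.3198, 0.0055]
tool_rot: [0.763, 0.647, 0.0, -0.0]
wrist_force: [0.1, -0.6, -0.4]
grip_width: 0.0527
gripper_force: 42.2
```

```bash
python3 -m pendant '[{"dx":-0.0015,"dy":0,"dz":0.0015,"ax":0,"ay":0,"az":0},{"dx":0,"dy":0,"dz":0.001,"ax":0,"ay":0,"az":0},{"dx":0,"dy":0,"dz":0,"ax":0,"ay":0,"az":0},{"dx":0,"dy":0,"dz":0,"ax":0,"ay":0,"az":0}]'
python3 -m pendant '[{"dx":0,"dy":0,"dz":0.001,"ax":0,"ay":0,"az":0},{"dx":0,"dy":0,"dz":0,"ax":0,"ay":0,"az":0},{"dx":0,"dy":0,"dz":0,"ax":0,"ay":0,"az":0}]'
```

```text
clock: 16.25
tcp_pos: [0.4282, 0.3181, 0.0028]
tool_rot: [0.763, 0.647, -0.0, -0.0]
wrist_force: [-0.4, 0.1, -1.8]
grip_width: 0.0524
gripper_force: 42.2
clock: 16.55
tcp_pos: [0.4283, 0.3183, 0.0019]
tool_rot: [0.763, 0.647, 0.0, -0.0]
wrist_force: [0.1, 0.1, 0.2]
grip_width: 0.0524
gripper_force: 42.3
```

```bash
python3 -m pendant '[{"dx":0,"dy":0,"dz":0.001,"ax":0,"ay":0,"az":0},{"dx":0,"dy":0,"dz":0,"ax":0,"ay":0,"az":0}]'
python3 -m pendant '[{"dx":0,"dy":0,"dz":0,"ax":0,"ay":0,"az":0},{"dx":0,"dy":0,"dz":0,"ax":0,"ay":0,"az":0},{"dx":0,"dy":0,"dz":0,"ax":0,"ay":0,"az":0},{"dx":0,"dy":0,"dz":-0.01,"ax":0,"ay":0,"az":0},{"dx":0,"dy":0,"dz":-0.04,"ax":0,"ay":0,"az":0},{"dx":0,"dy":0,"dz":-0.045,"ax":0,"ay":0,"az":0},{"dx":0,"dy":0,"dz":-0.045,"ax":0,"ay":0,"az":0},{"dx":0,"dy":0,"dz":-0.02,"ax":0,"ay":0,"az":0}]' -0.6
python3 - <<'E'
from h import *
rel(.5604,.0061,.16,-9.2)
E
```

```text
clock: 16.75
tcp_pos: [0.4283, 0.3183, 0.0017]
tool_rot: [0.763, 0.647, 0.0, -0.0]
wrist_force: [-2.1, -2.8, 15.6]
grip_width: 0.0526
gripper_force: 43.5
clock: 17.55
tcp_pos: [0.4297, 0.3188, 0.1653]
tool_rot: [0.763, 0.647, 0.003, -0.0]
wrist_force: [0.9, 1.4, -0.5]
grip_width: 0.0683
gripper_force: 0.0
t 17.55 tcp [0.4297 0.3188 0.1653] shift mm [-287.1  180.1    4.6] closeyaw -9.4 az -0.21524896115606396 Fz [ 0.9  1.4 -0.5] w 0.0683 gf 0.0 tilt [0.004 0.004]
```

```bash
python3 -m pendant '[{"dx":-0.036,"dy":0.0225,"dz":0,"ax":0,"ay":0,"az":0},{"dx":-0.036,"dy":0.0225,"dz":0,"ax":0,"ay":0,"az":0},{"dx":-0.036,"dy":0.0225,"dz":0,"ax":0,"ay":0,"az":0},{"dx":-0.036,"dy":0.0225,"dz":0,"ax":0,"ay":0,"az":0},{"dx":-0.036,"dy":0.0225,"dz":0,"ax":0,"ay":0,"az":0},{"dx":-0.036,"dy":0.0225,"dz":0,"ax":0,"ay":0,"az":0},{"dx":-0.036,"dy":0.0225,"dz":0,"ax":0,"ay":0,"az":0},{"dx":-0.035,"dy":0.0225,"dz":0,"ax":0,"ay":0,"az":0}]' -0.85
python3 -m pendant '[{"dx":0,"dy":0,"dz":0.03,"ax":0,"ay":0,"az":0},{"dx":0,"dy":0,"dz":0.03,"ax":0,"ay":0,"az":0},{"dx":0,"dy":0,"dz":0.03,"ax":0,"ay":0,"az":0},{"dx":0,"dy":0,"dz":0,"ax":0,"ay":0,"az":0},{"dx":0,"dy":0,"dz":0,"ax":0,"ay":0,"az":0}]'
python3 - <<'E'
from h import *
rel(.5604,.0061,.008,-9.2)
g=shot('scene')['frame'];a=cv2.resize(g[120:290,240:470],None,fx=3,fy=3)
cv2.imwrite('pics/g5.png',a)
E
```

```text
clock: 18.35
tcp_pos: [0.5594, 0.0039, 0.1615]
tool_rot: [0.763, 0.647, 0.0, 0.0]
wrist_force: [1.2, 0.1, 0.2]
grip_width: 0.0792
gripper_force: 0.0
clock: 18.85
tcp_pos: [0.559, 0.0055, 0.0715]
tool_rot: [0.763, 0.647, -0.0, -0.0]
wrist_force: [1.4, 0.1, -0.1]
grip_width: 0.0791
gripper_force: 0.0
t 18.85 tcp [0.559  0.0055 0.0715] shift mm [ 0.8  1.3 63.5] closeyaw -9.4 az -0.19335227947891553 Fz [ 1.4  0.1 -0.1] w 0.0791 gf 0.0 tilt [-0.001 -0.   ]
```

View pics/g5.png

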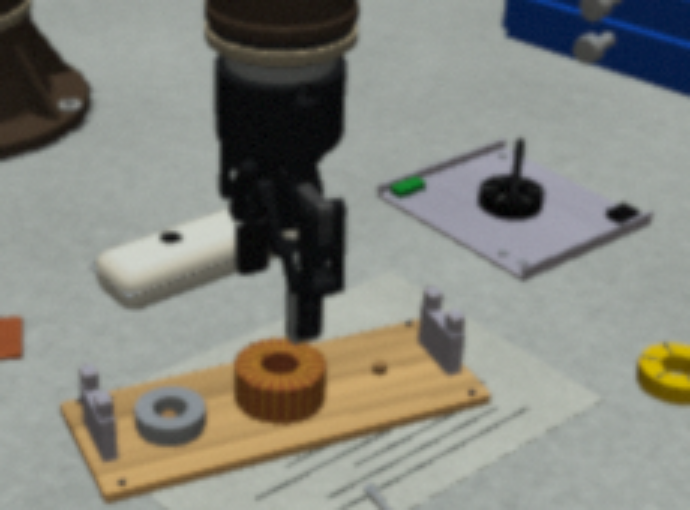

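The foot sits flat on the chassis around the bolt (crop (512,195)), and the gripper is above the toroid (280,380). Descending to grip it.

```bash
python3 -m pendant '[{"dx":0.001,"dy":0.001,"dz":0.02,"ax":0,"ay":0,"az":0},{"dx":0,"dy":0,"dz":0.025,"ax":0,"ay":0,"az":0},{"dx":0,"dy":0,"dz":0.014,"ax":0,"ay":0,"az":0},{"dx":0,"dy":0,"dz":0.004,"ax":0,"ay":0,"az":0},{"dx":0,"dy":0,"dz":0,"ax":0,"ay":0,"az":0},{"dx":0,"dy":0,"dz":0,"ax":0,"ay":0,"az":0}]'
python3 -m pendant '[{"dx":0,"dy":0,"dz":0,"ax":0,"ay":0,"az":0},{"dx":0,"dy":0,"dz":0,"ax":0,"ay":0,"az":0},{"dx":0,"dy":0,"dz":0,"ax":0,"ay":0,"az":0},{"dx":0,"dy":0,"dz":0,"ax":0,"ay":0,"az":0},{"dx":0,"dy":0,"dz":0,"ax":0,"ay":0,"az":0},{"dx":0,"dy":0,"dz":0,"ax":0,"ay":0,"az":0}]' 1 60
python3 -m pendant '[{"dx":0,"dy":0,"dz":-0.005,"ax":0,"ay":0,"az":0},{"dx":0,"dy":0,"dz":-0.01,"ax":0,"ay":0,"az":0},{"dx":0,"dy":0,"dz":-0.02,"ax":0,"ay":0,"az":0},{"dx":0,"dy":0,"dz":-0.03,"ax":0,"ay":0,"az":0},{"dx":0,"dy":0,"dz":-0.04,"ax":0,"ay":0,"az":0},{"dx":0,"dy":0,"dz":-0.03,"ax":0,"ay":0,"az":0},{"dx":0,"dy":0,"dz":-0.02,"ax":0,"ay":0,"az":0},{"dx":0,"dy":0,"dz":0,"ax":0,"ay":0,"az":0}]'
python3 - <<'E'
from h import *
rel(.4285,.3183,.16,-9.2)
E
```

```text
clock: 19.5
tcp_pos: [0.561, 0.0064, 0.0089]
tool_rot: [0.763, 0.647, 0.001, 0.0]
wrist_force: [-0.3, 0.3, -1.0]
grip_width: 0.0789
gripper_force: 0.0
clock: 20.1
tcp_pos: [0.5612, 0.0065, 0.0094]
tool_rot: [0.763, 0.647, 0.001, 0.0]
wrist_force: [-1.9, -0.4, 11.0]
grip_width: 0.0584
gripper_force: 62.3
clock: 20.9
tcp_pos: [0.5617, 0.0064, 0.1659]
tool_rot: [0.763, 0.647, 0.002, 0.001]
wrist_force: [0.4, -1.0, -3.9]
grip_width: 0.058
gripper_force: 65.5
t 20.9 tcp [0.5617 0.0064 0.1659] shift mm [ 286.  -182.3    5.5] closeyaw -9.4 az -0.18664835831660298 Fz [ 0.4 -1.  -3.9] w 0.058 gf 65.5 tilt [0.005 0.001]
```

```bash
python3 -m pendant '[{"dx":0.015,"dy":-0.0095,"dz":0,"ax":0,"ay":0,"az":0},{"dx":0.030,"dy":-0.019,"dz":0,"ax":0,"ay":0,"az":0},{"dx":0.036,"dy":-0.023,"dz":0,"ax":0,"ay":0,"az":0},{"dx":0.036,"dy":-0.023,"dz":0,"ax":0,"ay":0,"az":0},{"dx":0.036,"dy":-0.023,"dz":0,"ax":0,"ay":0,"az":0},{"dx":0.036,"dy":-0.023,"dz":0,"ax":0,"ay":0,"az":0},{"dx":0.036,"dy":-0.023,"dz":0,"ax":0,"ay":0,"az":0},{"dx":0.032,"dy":-0.020,"dz":0,"ax":0,"ay":0,"az":0}]'
python3 -m pendant '[{"dx":0.020,"dy":-0.013,"dz":0,"ax":0,"ay":0,"az":0},{"dx":0.009,"dy":-0.006,"dz":0.01,"ax":0,"ay":0,"az":0},{"dx":0,"dy":0,"dz":0.02,"ax":0,"ay":0,"az":0},{"dx":0,"dy":0,"dz":0.02,"ax":0,"ay":0,"az":0},{"dx":0,"dy":0,"dz":0.01,"ax":0,"ay":0,"az":0},{"dx":0,"dy":0,"dz":0,"ax":0,"ay":0,"az":0},{"dx":0,"dy":0,"dz":0,"ax":0,"ay":0,"az":0}]'
python3 - <<'E'
from h import *
rel(.4285,.3183,.0194)
g=shot('scene')['frame'];a=cv2.resize(g[100:220,350:470],None,fx=4,fy=4)
cv2.imwrite('pics/g6.png',a)
E
```

```text
clock: 21.7
tcp_pos: [0.4386, 0.2883, 0.1616]
tool_rot: [0.762, 0.647, -0.001, -0.0]
wrist_force: [0.9, 0.0, -3.9]
grip_width: 0.0579
gripper_force: 65.4
clock: 22.4
tcp_pos: [0.4271, 0.3177, 0.1028]
tool_rot: [0.763, 0.646, -0.0, 0.0]
wrist_force: [-0.2, -0.1, -2.4]
grip_width: 0.0584
gripper_force: 65.4
t 22.4 tcp [0.4271 0.3177 0.1028] shift mm [ 0.8  1.3 83.4] closeyaw -9.4 az None Fz [-0.2 -0.1 -2.4] w 0.0584 gf 65.4 tilt [-0.    -0.001]
```

View pics/g6.png

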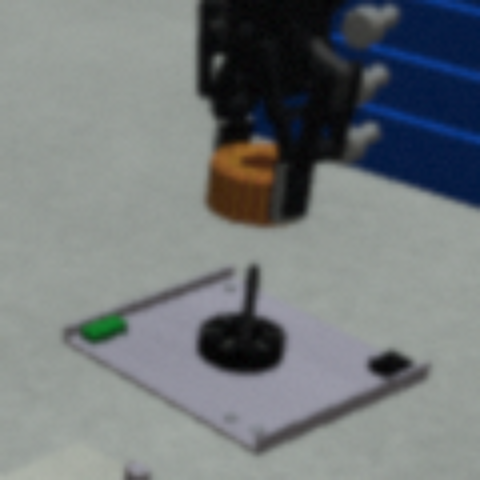

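The toroid is held level above the bolt and the seated foot (crop (253,268) and (242,342)). Lowering it, slowly at the end.

```bash
python3 -m pendant '[{"dx":0.001,"dy":0.001,"dz":0.01,"ax":0,"ay":0,"az":0},{"dx":0,"dy":0,"dz":0.015,"ax":0,"ay":0,"az":0},{"dx":0,"dy":0,"dz":0.02,"ax":0,"ay":0,"az":0},{"dx":0,"dy":0,"dz":0.015,"ax":0,"ay":0,"az":0},{"dx":0,"dy":0,"dz":0.01,"ax":0,"ay":0,"az":0},{"dx":0,"dy":0,"dz":0.005,"ax":0,"ay":0,"az":0},{"dx":0,"dy":0,"dz":0.002,"ax":0,"ay":0,"az":0},{"dx":0,"dy":0,"dz":0,"ax":0,"ay":0,"az":0}]'
python3 -m pendant '[{"dx":0,"dy":0,"dz":0,"ax":0,"ay":0,"az":0},{"dx":0,"dy":0,"dz":0.001,"ax":0,"ay":0,"az":0},{"dx":0,"dy":0,"dz":0.001,"ax":0,"ay":0,"az":0},{"dx":0,"dy":0,"dz":0,"ax":0,"ay":0,"az":0},{"dx":0,"dy":0,"dz":0,"ax":0,"ay":0,"az":0}]'
```

```text
clock: 23.25
tcp_pos: [0.4282, 0.3195, 0.026]
tool_rot: [0.763, 0.647, 0.0, -0.0]
wrist_force: [-0.4, 0.1, -3.7]
grip_width: 0.0584
gripper_force: 65.4
clock: 23.75
tcp_pos: [0.4279, 0.3193, 0.0239]
tool_rot: [0.763, 0.647, 0.0, -0.0]
wrist_force: [-0.9, 0.4, -2.7]
grip_width: 0.0577
gripper_force: 65.4
```

```bash
python3 -m pendant '[{"dx":-0.001,"dy":0,"dz":0.001,"ax":0,"ay":0,"az":0},{"dx":0,"dy":0,"dz":0.001,"ax":0,"ay":0,"az":0},{"dx":0,"dy":0,"dz":0.001,"ax":0,"ay":0,"az":0},{"dx":0,"dy":0,"dz":0,"ax":0,"ay":0,"az":0},{"dx":0,"dy":0,"dz":0,"ax":0,"ay":0,"az":0}]'
python3 -m pendant '[{"dx":0,"dy":0,"dz":0.001,"ax":0,"ay":0,"az":0},{"dx":0,"dy":0,"dz":0,"ax":0,"ay":0,"az":0},{"dx":0,"dy":0,"dz":0,"ax":0,"ay":0,"az":0}]'
```

```text
clock: 24.25
tcp_pos: [0.4277, 0.3183, 0.0208]
tool_rot: [0.763, 0.647, 0.0, -0.0]
wrist_force: [-0.5, 0.4, -3.8]
grip_width: 0.0584
gripper_force: 65.4
clock: 24.55
tcp_pos: [0.4277, 0.3183, 0.0198]
tool_rot: [0.763, 0.647, -0.0, -0.0]
wrist_force: [0.8, -0.0, -4.1]
grip_width: 0.0578
gripper_force: 65.4
```

```bash
python3 -m pendant '[{"dx":0,"dy":0,"dz":0.0007,"ax":0,"ay":0,"az":0},{"dx":0,"dy":0,"dz":0,"ax":0,"ay":0,"az":0},{"dx":0,"dy":0,"dz":0,"ax":0,"ay":0,"az":0}]'
python3 -m pendant '[{"dx":0,"dy":0,"dz":0.0007,"ax":0,"ay":0,"az":0},{"dx":0,"dy":0,"dz":0,"ax":0,"ay":0,"az":0},{"dx":0,"dy":0,"dz":0,"ax":0,"ay":0,"az":0}]'
```

```text
clock: 24.85
tcp_pos: [0.4278, 0.3183, 0.0194]
tool_rot: [0.763, 0.647, 0.0, -0.0]
wrist_force: [-1.7, -1.0, 4.1]
grip_width: 0.0582
gripper_force: 66.0
clock: 25.15
tcp_pos: [0.4278, 0.3183, 0.0194]
tool_rot: [0.763, 0.647, 0.0, -0.0]
wrist_force: [-4.1, -3.0, 14.7]
grip_width: 0.0582
gripper_force: 67.3
```

```bash
python3 -m pendant '[{"dx":0,"dy":0,"dz":-0.0005,"ax":0,"ay":0,"az":0},{"dx":0,"dy":0,"dz":0,"ax":0,"ay":0,"az":0},{"dx":0,"dy":0,"dz":0,"ax":0,"ay":0,"az":0},{"dx":0,"dy":0,"dz":0,"ax":0,"ay":0,"az":0},{"dx":0,"dy":0,"dz":-0.01,"ax":0,"ay":0,"az":0},{"dx":0,"dy":0,"dz":-0.04,"ax":0,"ay":0,"az":0},{"dx":0,"dy":0,"dz":-0.045,"ax":0,"ay":0,"az":0},{"dx":0,"dy":0,"dz":-0.045,"ax":0,"ay":0,"az":0}]' -0.8
python3 - <<'E'
from h import *
rel(.550,-.0699,.16,-9.2)
E
```

```text
clock: 25.95
tcp_pos: [0.4275, 0.3177, 0.1609]
tool_rot: [0.763, 0.647, -0.0, 0.0]
wrist_force: [1.8, 1.3, 0.4]
grip_width: 0.077
gripper_force: 0.0
t 25.95 tcp [0.4275 0.3177 0.1609] shift mm [-362.4  184.2    1.2] closeyaw -9.4 az -0.2077956391648712 Fz [1.8 1.3 0.4] w 0.077 gf 0.0 tilt [-0.    -0.001]
```

```bash
python3 -m pendant '[{"dx":-0.040,"dy":0.0205,"dz":0,"ax":0,"ay":0,"az":0},{"dx":-0.040,"dy":0.0205,"dz":0,"ax":0,"ay":0,"az":0},{"dx":-0.040,"dy":0.0205,"dz":0,"ax":0,"ay":0,"az":0},{"dx":-0.040,"dy":0.0205,"dz":0,"ax":0,"ay":0,"az":0},{"dx":-0.040,"dy":0.0205,"dz":0,"ax":0,"ay":0,"az":0},{"dx":-0.040,"dy":0.0205,"dz":0,"ax":0,"ay":0,"az":0},{"dx":-0.040,"dy":0.0205,"dz":0,"ax":0,"ay":0,"az":0},{"dx":-0.040,"dy":0.0205,"dz":0,"ax":0,"ay":0,"az":0}]' -0.42
python3 -m pendant '[{"dx":-0.040,"dy":0.020,"dz":0.01,"ax":0,"ay":0,"az":-0.2},{"dx":0,"dy":0,"dz":0.03,"ax":0,"ay":0,"az":0},{"dx":0,"dy":0,"dz":0.04,"ax":0,"ay":0,"az":0},{"dx":0,"dy":0,"dz":0.025,"ax":0,"ay":0,"az":0},{"dx":0,"dy":0,"dz":0,"ax":0,"ay":0,"az":0},{"dx":0,"dy":0,"dz":0,"ax":0,"ay":0,"az":0}]'
python3 - <<'E'
from h import *
rel(.550,-.0699,.009,-9.2)
g=shot('scene')['frame'];a=cv2.resize(g[120:290,240:470],None,fx=3,fy=3)
cv2.imwrite('pics/g7.png',a)
E
```

```text
clock: 26.75
tcp_pos: [0.5377, -0.026, 0.1597]
tool_rot: [0.763, 0.647, 0.0, 0.0]
wrist_force: [1.0, 1.0, -0.1]
grip_width: 0.0604
gripper_force: 0.0
clock: 27.35
tcp_pos: [0.5508, -0.0671, 0.0547]
tool_rot: [0.762, 0.648, -0.0, 0.0]
wrist_force: [0.4, 1.1, 0.2]
grip_width: 0.0607
gripper_force: 0.0
t 27.35 tcp [ 0.5508 -0.0671  0.0547] shift mm [-2.8 -0.3 45.7] closeyaw -9.2 az 0.003923292845399828 Fz [0.4 1.1 0.2] w 0.0607 gf 0.0 tilt [-0. -0.]
```

View pics/g7.png

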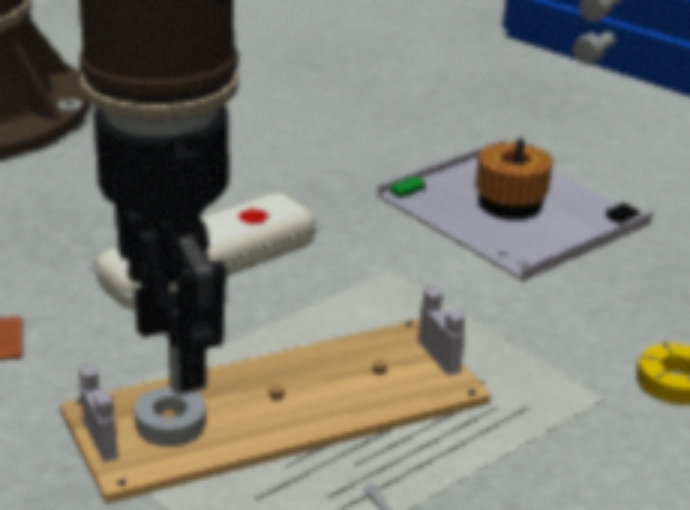

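The toroid sits flat on the foot with the bolt in its hole (crop (515,175)). The gripper is above the dish (170,415).

```bash
python3 -m pendant '[{"dx":-0.0028,"dy":0,"dz":0.015,"ax":0,"ay":0,"az":0},{"dx":0,"dy":0,"dz":0.015,"ax":0,"ay":0,"az":0},{"dx":0,"dy":0,"dz":0.01,"ax":0,"ay":0,"az":0},{"dx":0,"dy":0,"dz":0.005,"ax":0,"ay":0,"az":0},{"dx":0,"dy":0,"dz":0,"ax":0,"ay":0,"az":0},{"dx":0,"dy":0,"dz":0,"ax":0,"ay":0,"az":0}]'
python3 -m pendant '[{"dx":0,"dy":0,"dz":0,"ax":0,"ay":0,"az":0},{"dx":0,"dy":0,"dz":0,"ax":0,"ay":0,"az":0},{"dx":0,"dy":0,"dz":0,"ax":0,"ay":0,"az":0},{"dx":0,"dy":0,"dz":0,"ax":0,"ay":0,"az":0},{"dx":0,"dy":0,"dz":0,"ax":0,"ay":0,"az":0}]' 1 40
python3 -m pendant '[{"dx":0,"dy":0,"dz":-0.01,"ax":0,"ay":0,"az":0},{"dx":0,"dy":0,"dz":-0.02,"ax":0,"ay":0,"az":0},{"dx":0,"dy":0,"dz":-0.04,"ax":0,"ay":0,"az":0},{"dx":0,"dy":0,"dz":-0.045,"ax":0,"ay":0,"az":0},{"dx":0,"dy":0,"dz":-0.035,"ax":0,"ay":0,"az":0},{"dx":0,"dy":0,"dz":-0.015,"ax":0,"ay":0,"az":0},{"dx":0,"dy":0,"dz":0,"ax":0,"ay":0,"az":0}]'
python3 - <<'E'
from h import *
rel(.4283,.3183,.17,-9.2)
E
```

```text
clock: 28.0
tcp_pos: [0.5507, -0.0697, 0.0096]
tool_rot: [0.761, 0.648, 0.0, 0.0]
wrist_force: [-0.6, 0.0, 0.7]
grip_width: 0.061
gripper_force: 0.0
clock: 28.5
tcp_pos: [0.5507, -0.0697, 0.0098]
tool_rot: [0.761, 0.648, 0.001, 0.0]
wrist_force: [-0.3, 0.5, 5.7]
grip_width: 0.044
gripper_force: 40.6
clock: 29.2
tcp_pos: [0.5516, -0.07, 0.177]
tool_rot: [0.761, 0.648, 0.002, 0.002]
wrist_force: [0.3, -0.7, 0.1]
grip_width: 0.0441
gripper_force: 41.3
t 29.2 tcp [ 0.5516 -0.07    0.177 ] shift mm [ 363.6 -183.8    6.6] closeyaw -9.2 az 0.014834328382221429 Fz [ 0.3 -0.7  0.1] w 0.0441 gf 41.3 tilt [0.005 0.   ]
```

```bash
python3 -m pendant '[{"dx":0.020,"dy":-0.010,"dz":0,"ax":0,"ay":0,"az":0},{"dx":0.038,"dy":-0.0192,"dz":0,"ax":0,"ay":0,"az":0},{"dx":0.038,"dy":-0.0192,"dz":0,"ax":0,"ay":0,"az":0},{"dx":0.038,"dy":-0.0192,"dz":0,"ax":0,"ay":0,"az":0},{"dx":0.038,"dy":-0.0192,"dz":0,"ax":0,"ay":0,"az":0},{"dx":0.038,"dy":-0.0192,"dz":0,"ax":0,"ay":0,"az":0},{"dx":0.038,"dy":-0.0192,"dz":0,"ax":0,"ay":0,"az":0},{"dx":0.038,"dy":-0.0192,"dz":0,"ax":0,"ay":0,"az":0}]'
python3 -m pendant '[{"dx":0.038,"dy":-0.0192,"dz":0,"ax":0,"ay":0,"az":0},{"dx":0.028,"dy":-0.014,"dz":0,"ax":0,"ay":0,"az":0},{"dx":0.011,"dy":-0.006,"dz":0.01,"ax":0,"ay":0,"az":0},{"dx":0,"dy":0,"dz":0.03,"ax":0,"ay":0,"az":0},{"dx":0,"dy":0,"dz":0.03,"ax":0,"ay":0,"az":0},{"dx":0,"dy":0,"dz":0.01,"ax":0,"ay":0,"az":0},{"dx":0,"dy":0,"dz":0,"ax":0,"ay":0,"az":0},{"dx":0,"dy":0,"dz":0,"ax":0,"ay":0,"az":0}]'
python3 - <<'E'
from h import *
rel(.4283,.3183,.0478)
g=shot('scene')['frame'];a=cv2.resize(g[100:220,350:470],None,fx=4,fy=4)
cv2.imwrite('pics/g8.png',a)
E
```

```text
clock: 30.0
tcp_pos: [0.4518, 0.2369, 0.1732]
tool_rot: [0.761, 0.648, -0.001, -0.0]
wrist_force: [0.3, 0.7, -0.4]
grip_width: 0.0436
gripper_force: 41.2
clock: 30.8
tcp_pos: [0.4274, 0.3175, 0.0945]
tool_rot: [0.762, 0.648, 0.0, 0.0]
wrist_force: [0.1, 0.3, -1.3]
grip_width: 0.0439
gripper_force: 41.2
t 30.8 tcp [0.4274 0.3175 0.0945] shift mm [ 0.9  0.7 46.7] closeyaw -9.2 az None Fz [ 0.1  0.3 -1.3] w 0.0439 gf 41.2 tilt [ 0. -0.]
```

View pics/g8.png

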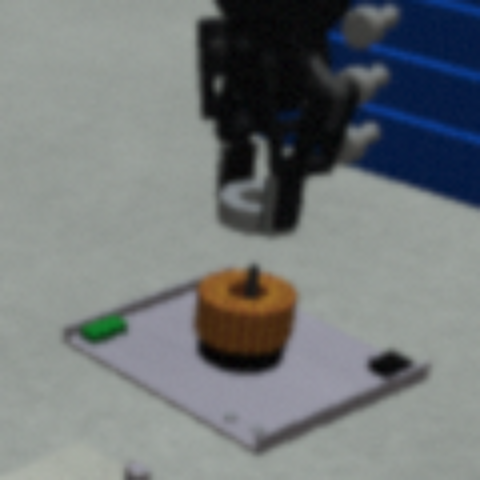

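The dish is level above the bolt tip (crop (253,268)), and the stack below is straight. Lowering it.

```bash
python3 -m pendant '[{"dx":0,"dy":0.0005,"dz":0.008,"ax":0,"ay":0,"az":0},{"dx":0,"dy":0,"dz":0.012,"ax":0,"ay":0,"az":0},{"dx":0,"dy":0,"dz":0.012,"ax":0,"ay":0,"az":0},{"dx":0,"dy":0,"dz":0.008,"ax":0,"ay":0,"az":0},{"dx":0,"dy":0,"dz":0.003,"ax":0,"ay":0,"az":0},{"dx":0,"dy":0,"dz":0,"ax":0,"ay":0,"az":0},{"dx":0,"dy":0,"dz":0,"ax":0,"ay":0,"az":0}]'
python3 -m pendant '[{"dx":0,"dy":0,"dz":0.001,"ax":0,"ay":0,"az":0},{"dx":0,"dy":0,"dz":0.001,"ax":0,"ay":0,"az":0},{"dx":0,"dy":0,"dz":0,"ax":0,"ay":0,"az":0},{"dx":0,"dy":0,"dz":0,"ax":0,"ay":0,"az":0}]'
```

```text
clock: 31.55
tcp_pos: [0.4275, 0.3179, 0.051]
tool_rot: [0.761, 0.648, 0.0, 0.0]
wrist_force: [0.6, -0.8, -0.4]
grip_width: 0.0438
gripper_force: 41.2
clock: 31.95
tcp_pos: [0.4273, 0.3179, 0.049]
tool_rot: [0.761, 0.648, 0.0, -0.0]
wrist_force: [0.6, 0.1, -0.5]
grip_width: 0.0436
gripper_force: 41.2
```

```bash
python3 -m pendant '[{"dx":0,"dy":0,"dz":0.001,"ax":0,"ay":0,"az":0},{"dx":0,"dy":0,"dz":0,"ax":0,"ay":0,"az":0},{"dx":0,"dy":0,"dz":0,"ax":0,"ay":0,"az":0}]'
python3 -m pendant '[{"dx":0,"dy":0,"dz":0.0007,"ax":0,"ay":0,"az":0},{"dx":0,"dy":0,"dz":0,"ax":0,"ay":0,"az":0},{"dx":0,"dy":0,"dz":0,"ax":0,"ay":0,"az":0}]'
```

```text
clock: 32.25
tcp_pos: [0.4273, 0.3179, 0.0479]
tool_rot: [0.761, 0.648, -0.0, -0.0]
wrist_force: [1.0, -0.0, -0.2]
grip_width: 0.0436
gripper_force: 41.2
clock: 32.55
tcp_pos: [0.4274, 0.3179, 0.0477]
tool_rot: [0.761, 0.648, 0.0, -0.0]
wrist_force: [-2.3, -1.3, 8.3]
grip_width: 0.0436
gripper_force: 42.2
```

Contact at the expected height. Releasing, retreating and checking.

```bash
python3 -m pendant '[{"dx":0,"dy":0,"dz":-0.0004,"ax":0,"ay":0,"az":0},{"dx":0,"dy":0,"dz":0,"ax":0,"ay":0,"az":0},{"dx":0,"dy":0,"dz":0,"ax":0,"ay":0,"az":0},{"dx":0,"dy":0,"dz":0,"ax":0,"ay":0,"az":0},{"dx":0,"dy":0,"dz":-0.01,"ax":0,"ay":0,"az":0},{"dx":0,"dy":0,"dz":-0.04,"ax":0,"ay":0,"az":0},{"dx":0,"dy":0,"dz":-0.045,"ax":0,"ay":0,"az":0},{"dx":0,"dy":0,"dz":-0.03,"ax":0,"ay":0,"az":0}]' -0.6
python3 -m pendant '[{"dx":-0.04,"dy":0,"dz":0,"ax":0,"ay":0,"az":0},{"dx":-0.04,"dy":0,"dz":0,"ax":0,"ay":0,"az":0},{"dx":-0.04,"dy":0,"dz":0,"ax":0,"ay":0,"az":0},{"dx":-0.03,"dy":0,"dz":0,"ax":0,"ay":0,"az":0},{"dx":0,"dy":0,"dz":0,"ax":0,"ay":0,"az":0},{"dx":0,"dy":0,"dz":0,"ax":0,"ay":0,"az":0}]'
python3 - <<'E'
from h import *
c=shot('scene');g=c['frame'];t=shot('top')['frame']
a=cv2.resize(g[100:220,350:470],(400,400));b=cv2.resize(g[230:360,20:280],(400,200));d=cv2.resize(t[250:315,390:540],(400,200))
cv2.imwrite('pics/g9.png',np.hstack([a,np.vstack([b,d])]))
t=viewer.read_camera('top');P=cloud(t);m=np.hypot(P[...,0]-.4285,P[...,1]-.318)
k=(m<.021)&(m>.013);print('cap z',np.median(P[k][:,2]),P[k][:,2].std())
E
```

```text
clock: 33.35
tcp_pos: [0.4281, 0.3179, 0.1759]
tool_rot: [0.762, 0.648, 0.001, 0.0]
wrist_force: [0.5, -0.9, -0.1]
grip_width: 0.0682
gripper_force: 0.0
clock: 33.95
tcp_pos: [0.4036, 0.1696, 0.1733]
tool_rot: [0.762, 0.648, 0.001, -0.0]
wrist_force: [-0.8, 0.3, -0.5]
grip_width: 0.0683
gripper_force: 0.0
cap z nan nan
  return _methods._mean(a, axis=axis, dtype=dtype,
  ret = ret.dtype.type(ret / rcount)
  ret = _var(a, axis=axis, dtype=dtype, out=out, ddof=ddof,
  arrmean = um.true_divide(arrmean, div, out=arrmean,
  ret = ret.dtype.type(ret / rcount)
```

View pics/g9.png

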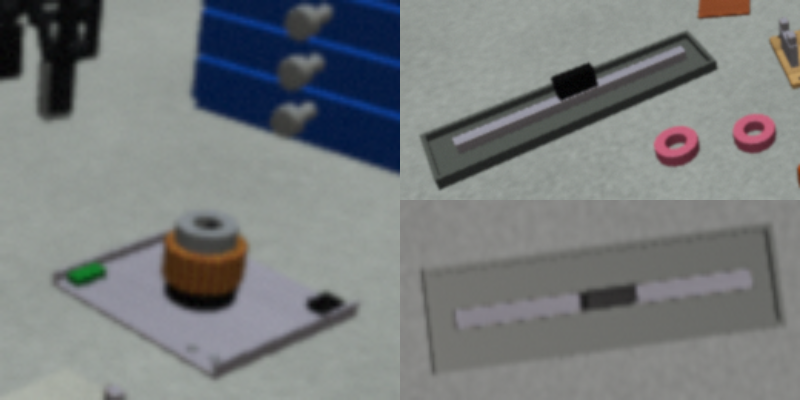

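The stack (left panel, (205,255)) is straight and flat in the order foot, toroid, cap. The bar lies flat and grip-up inside the tray (right panels). The gripper is clear of everything.

```bash
python3 -c "
from rig import manip
print(manip.sign_off())"
```

```text
the job is handed in; nothing more can be done
None
```

The job is handed in at about 34 s of the 102 s allowed: the bar lies flat in the long grey tray, the foot, transformer and steel cap are stacked flat on the bolt in that order, and the gripper is open and touching nothing.

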